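# Close the mixing pot's locking ring with the turning bar

## Robot

A 6-joint arm with a two-finger parallel gripper is mounted at the origin on the work surface. World frame = base frame: x ahead of the robot, y to its left, z up, the work surface at z = 0. Lengths are in m, angles in rad, forces in N, time in s.
With the tool pointing down it reaches from about 0.35 to 0.975 m from the base axis. Payload 4.9 kg.
Tool frame: the origin (TCP) lies at the very end of the fingers, on their centre line; the grasp point (between the pads) lies 19 mm behind it; x points along the fingers, y is the direction in which the jaws open and shut, and the axes are right-handed (so a half turn about x gives the same grasp; the last joint's range is limited). The gripper opens to 85 mm and grips with 20 to 120 N. Pads are 22 mm wide; open, the fingers measure 114 mm over their backs; the gripper's body (76 mm by 85 mm) begins 54 mm behind the grasp point. The pads swing forward as they close: fully open they stand 13 mm farther back than shut.
Start: joints at [1.093, 0.053, 1.613, -0, 1.476, -0.119], TCP at [0.219, 0.585, 0.231] pointing down, gripper open.
Joint ranges: [-3.01, 3.01], [-1.01, 2.22], [0.06, 2.58], [-1.02, 4.17], [0.09, 2.62], [-3.14, 3.14]. Speed limits (rad/s): [2.57, 2.57, 3.14, 3.14, 3.14, 3.14].

## Interface

Orientations are given as a rotation vector (axis times angle).
In Python, from station import ctrl, get_image, calibration, finish_job, search_frame, cut_out, mark_of gives the robot as it stands. The module is installed in compiled form; this text tells all that it offers.
- The arm moves only by the tool arm_command, never from a script. Its argument "plan" is a list that holds one entry, the list of rows, each a list of 7 numbers: the shift along the tool's x, y, z in m, then the turn, a rotation vector about the tool's x, y, z in degrees, then the finger opening in m, from 0 to 0.0854. A call has 1 to 20 rows; each row shifts and turns the pose as measured when the row begins, along the tool's axes as they then stand; what a row does not reach is not made up. A row lasts 1/12 s, in which the tool goes at most 41.7 mm and 7.16 degrees, less where a joint would pass 70% of its speed; a pose out of reach is approached as far as the arm can. A call with a gripper value outside its range is refused whole. The fingers move at their own pace and stop on an object; "squeeze" is the grip in N (left out, the last holds). Time passes only in rows, so rows that do not move let the fingers close. It gives the time, the measured TCP pose, the force and the opening at its end, in the units of the state.
- ctrl.get_obs(): the state, without advancing time (a new reading comes with each control period).
- get_image(name): name is "side" or "top" or "wrist"; returns the picture (400x640x3 uint8, red, green, blue); there is no depth.
- calibration(name): a dict with "fx", "fy", "cx", "cy" (pixels), "cam_to_world" (4x4, takes a point from camera to world coordinates); the wrist camera has in their place "hand_eye" (4x4, takes a point from camera to tool coordinates, whose origin is the TCP and whose axes are the tool frame's). Camera axes: x right, y down, z forward; pixel columns grow to the right and rows downward; lengths in m; the calibration is good to about 2 mm. A picture is of the moment at which its call begins: read the wrist's pose just before it. calibration takes no time and is no camera call.
- finish_job(): hands the job in, once; it reports no verdict.
Trained networks look in the newest picture that a camera, given by its name, has taken for a name from the list of things; names that differ only in an ending like _2 or _b are one class to them, and where a whole thing is asked for, a point or a joint stands for the part that bears it (a point fixed in the world has none). Each returns a list of dicts, best first, with "conf" (0 to 1); they miss things now and then, are a little off and sometimes report something else, mostly with a low value. They report only what shows in the picture. A call takes as long as a camera call.
- search_frame(camera, thing): "at" ([x, y, z] in m, in the coordinates of the camera as it stood for that picture, good to about 4 mm: the middle of the surface that is visible of it).
- cut_out(camera, thing): "mask" (400x640 bool, what is visible of it).
- mark_of(camera, thing): "at" ([x, y, z] in m, in the coordinates of the camera as it stood for that picture, good to about 4 mm: a listed point, or the origin of a listed thing).
The state is a dict: "t": time; "q": joint angles; "dq": joint speeds; "effort": joint torques, N m; "tool_pos": TCP position; "tool_rot": TCP orientation; "contact_force": force on the tool from outside, world axes, zero at the start; "wrist_torque": the same for the moment, N m; "opening": finger opening in m.
Only numpy, scipy, OpenCV 4.12 (cv2) and the standard library are available. Lean on these libraries where they do the work, as an engineer would, in place of code of your own. Each camera call takes 0.05 s, during which the arm holds its last target. There are 200 camera calls.

## Task

Screw the locking ring of the stainless mixing pot shut: stand the steel bar with the red grip in one of the ring's holes, push it round clockwise (seen from above) towards the pipe that bars its way, lift it out, move it to another hole and push on until the ring's red-edged lug stands at the red pointer on the pot's rim. Leave the bar standing in the last hole, let go of it, and leave the white stirring rod in its stand.

Things in the scene. Friction and masses are not known exactly. Their poses are not given: they have to be found in the camera images.
- pot: Fixed stainless pot, 150 x 240 mm base. Origin on the ring's axis at bench height, z up. Central hub 42 mm wide, 129 mm high. Two fixed 20 mm pipes run from it along +y and -y over the ring (undersides 94 mm high, tops 114), bending down 101 mm out; they stop the bar about 17 degrees either side of +y and -y. Red pointer at the rim on +x, 74 to 100 mm out, 73 mm high.
- ring (a joint): Ring's angle, rad, growing clockwise from above; starts 0 to 0.7, closed (red lug at pointer) at 3.6, ends at 4.0. Aluminium, 140 mm wide; six lugs, each with an upright blind hole 17 mm wide, 24 deep, 55 mm from the axis, at pot angle (anticlockwise from +x) 3.6 rad - joint + k*60 deg; k=0 has a red edge. Lug tops 87 mm high at 0, sinking 1.91 mm per rad. Stays where left; 2 to 3 N turns it.
- bar: Steel turning bar, 180 mm long, 12 mm thick, tapered foot, round red grip 22 mm thick from 125 to 180 mm above the foot; about 0.18 kg. Origin: centre of the foot; z along the bar to the grip. Starts upright in either well of a grey stand (170 x 56 x 40 mm; wells 15 mm wide, 30 deep, 110 mm apart), foot 10 mm above the bench.
- rod: White plastic stirring rod in the stand's other well: 180 mm long, 12 mm thick, round blue grip 22 mm thick on its top 30 mm. Origin: centre of the foot; z along the rod. Stays there.

How it is judged:
By the outcome, as a careful person would: the job done as asked, in the order asked, and still so for the second after the job is handed in, with the robot touching nothing.
It also fails if it takes over 54 s, if anything falls off the work surface, if the arm or the gripper's body presses on something with over 40 N, if the wrist force passes 120 N, or if a joint passes its speed limit or range.

## Working session

There is one attempt and no reset: what is moved stays moved. The work goes in short steps, Python scripts to look and compute and a tool call to move; the robot and the scene stay as the last step left them, time stands still between calls to the robot, and variables do not carry over. Pictures are saved under pics/ and viewed, about 8 in all and at most 12, crops included, and the job is handed in when it is done.

Besides the shell and the picture viewer there is one more tool, called after ">>>" by a JSON object that holds its "api" and its "payload", one argument or row to a line. arm_command: Moves the arm, as the interface text tells. Its arguments: {"type":"object","properties":{"plan":{"type":"array","items":{"type":"array","items":{"type":"array","items":{"type":"number"}}}},"squeeze":{"type":"number"}},"required":["plan"]}

```bash
mkdir -p pics
cat > h.py <<'E'
import numpy as np, cv2
from scipy.spatial.transform import Rotation as R
from station import ctrl, get_image, calibration, finish_job, search_frame, cut_out, mark_of
def T():
    o=ctrl.get_obs(); M=np.eye(4); M[:3,:3]=R.from_rotvec(o["tool_rot"]).as_matrix(); M[:3,3]=o["tool_pos"]; return M
def c2w(cam,M=None):
    c=calibration(cam)
    return np.array(c["cam_to_world"]) if "cam_to_world" in c else (T() if M is None else M)@np.array(c["hand_eye"])
def w(cam,p): 
    return (c2w(cam)@np.r_[p,1])[:3]
def proj(cam,P):
    c=calibration(cam); p=(np.linalg.inv(c2w(cam))@np.r_[P,1])[:3]
    return np.array([c["fx"]*p[0]/p[2]+c["cx"],c["fy"]*p[1]/p[2]+c["cy"]])
def ray(cam,uv,z):
    c=calibration(cam); M=c2w(cam); d=M[:3,:3]@np.array([(uv[0]-c["cx"])/c["fx"],(uv[1]-c["cy"])/c["fy"],1]); o=M[:3,3]
    return o+d*(z-o[2])/d[2]
def save(cam,name):
    im=get_image(cam); cv2.imwrite("pics/"+name+".png",im[:,:,::-1]); return im
E
python3 - <<'E'
from h import *
np.set_printoptions(precision=4,suppress=True)
o=ctrl.get_obs(); print(o["t"],T(),o["opening"])
a=save("side","side0");b=save("top","top0")
for cam in("top","side"):
    print(cam,c2w(cam)[:3,3])
    for th in("pot","ring","bar","rod"):
        for f in(search_frame,mark_of):
            try: print(cam,th,f.__name__,[(round(d["conf"],2),w(cam,d["at"])) for d in f(cam,th)[:2]])
            except Exception as e: print(th,f.__name__,e)
print(ctrl.get_obs()["t"])
cv2.imwrite("pics/both0.png",cv2.resize(np.vstack([a,b])[:,:,::-1],(480,600)))
E
```

```text
0.0 [[-0.0009  0.3512  0.9363  0.2192]
 [-0.0019  0.9363 -0.3512  0.5846]
 [-1.     -0.0021 -0.0002  0.23  ]
 [ 0.      0.      0.      1.    ]] 0.08543015975182948
top [ 0.4414 -0.0994  0.8758]
top pot call [(0.85, array([0.5492, 0.0748, 0.0748]))]
top pot call [(0.55, array([0.5557, 0.0843, 0.0026]))]
top ring call [(0.69, array([0.5565, 0.078 , 0.0809]))]
ring call it knows: bar, pot, rod
top bar call [(0.63, array([ 0.454 , -0.2899,  0.1806]))]
top bar call [(0.68, array([ 0.4574, -0.2973,  0.0067]))]
top rod call [(0.77, array([ 0.5619, -0.2676,  0.1814]))]
top rod call [(0.72, array([ 0.5646, -0.2742,  0.0081])), (0.31, array([0.5549, 0.0831, 0.0021]))]
side [ 0.16  -0.614  0.606]
side pot call [(0.76, array([0.5373, 0.0373, 0.0469]))]
side pot call [(0.91, array([ 0.5608,  0.0854, -0.002 ]))]
side ring call [(0.84, array([0.5295, 0.0465, 0.0811]))]
ring call it knows: bar, pot, rod
side bar call [(0.95, array([ 0.4497, -0.2975,  0.1471])), (0.47, array([0.5297, 0.0477, 0.0798]))]
side bar call [(0.76, array([ 0.4547, -0.2941,  0.0074]))]
side rod call [(0.83, array([ 0.5556, -0.2742,  0.1431]))]
side rod call [(0.88, array([ 0.5622, -0.27  ,  0.0103]))]
0.8
```

View pics/top0.png

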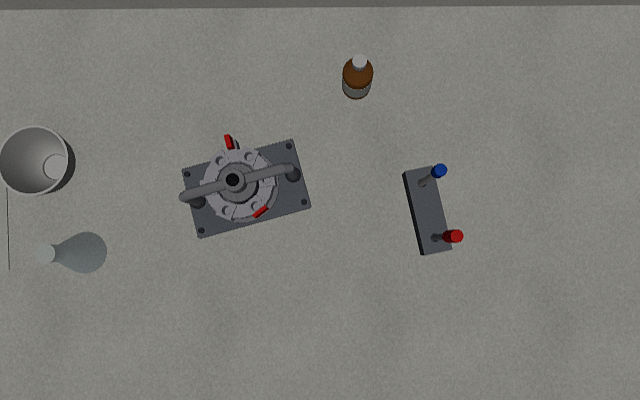

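View pics/side0.png

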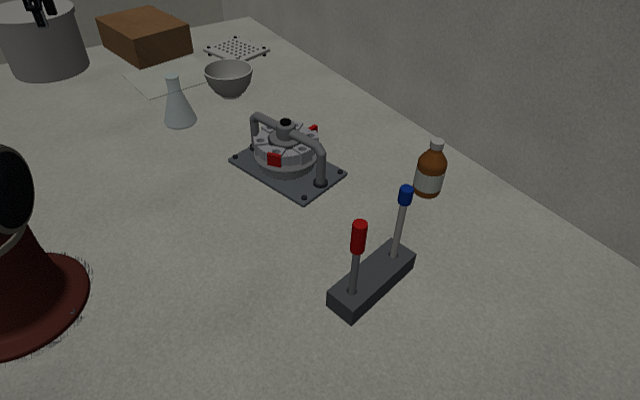

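The top view shows the pot around (235,183), the pointer at (230,142) and the red lug at (260,211). The bar (red grip) is at (455,237) and the rod (blue) at (440,170). The side view agrees. Next I'll fit the pot's pose and the ring angle with a model overlay.

```bash
cat >> h.py <<'E'
def potpt(c,psi,r,a,z):  # world point at pot angle a
    return np.array([c[0]+r*np.cos(a+psi),c[1]+r*np.sin(a+psi),z])
def overlay(im,cam,c,psi,j,box,s,name):
    o=cv2.resize(im[box[1]:box[3],box[0]:box[2],::-1],None,fx=s,fy=s,interpolation=cv2.INTER_CUBIC)
    def dot(P,col):
        u=(proj(cam,P)-box[:2]+.5)*s; cv2.circle(o,tuple(int(v) for v in u),2,col,-1)
    for x in(-.075,.075):
        for y in(-.12,.12): dot(potpt(c,psi,np.hypot(x,y),np.arctan2(y,x),.012),(0,255,255))
    for t in np.arange(0,6.28,.3): dot(potpt(c,psi,.021,t,.129),(255,255,0))
    for k in range(6):
        for t in np.arange(0,6.28,.5):
            p=potpt(c,psi,.055,3.6-j+k*np.pi/3,.087-.00191*j); p[:2]+=.0085*np.array([np.cos(t),np.sin(t)]); dot(p,(0,255,0) if k else (255,0,255))
    dot(potpt(c,psi,.074,0,.073),(255,0,0));dot(potpt(c,psi,.1,0,.073),(255,0,0))
    cv2.imwrite("pics/"+name+".png",o)
E
python3 - <<'E'
from h import *
np.set_printoptions(precision=4,suppress=True)
print(calibration("wrist")["hand_eye"],calibration("wrist")["fx"],calibration("top")["fx"])
for cam,box in(("top",(170,120,325,245)),("side",(220,100,355,210))):
    im=cv2.imread(f"pics/{cam}0.png")[:,:,::-1]
    hsv=cv2.cvtColor(np.ascontiguousarray(im),cv2.COLOR_RGB2HSV); m=((hsv[...,1]>150)&(hsv[...,2]>60)&((hsv[...,0]<10)|(hsv[...,0]>170))).astype(np.uint8)
    n,l,st,ce=cv2.connectedComponentsWithStats(m)
    for i in range(1,n):
        if st[i,4]>8: print(cam,st[i],ce[i],ray(cam,ce[i],.078))
    overlay(im,cam,(.557,.084),np.radians(14.6),0.05,box,5,cam+"_ov")
E
```

```text
[[ 0.0003 -0.2881  0.9576 -0.1422]
 [ 1.      0.0014  0.0001 -0.0012]
 [-0.0014  0.9576  0.2881 -0.0729]
 [ 0.      0.      0.      1.    ]] 331.63362574573154 426.68901828194106
top [224 134   8  14  71] [227.6338 140.8592] [0.6389 0.1034 0.078 ]
top [252 205  15  13  70] [259.2571 211.2   ] [0.504  0.0408 0.078 ]
top [450 230  13  13 131] [456.1221 235.5725] [ 0.4579 -0.3264  0.078 ]
side [309 125   8   5  23] [312.3913 126.6957] [0.6361 0.0964 0.078 ]
side [267 152  14  15 169] [273.5562 159.2012] [0.4994 0.0337 0.078 ]
side [350 219  18  36 400] [357.41  235.145] [ 0.5121 -0.2312  0.078 ]
```

View pics/top_ov.png

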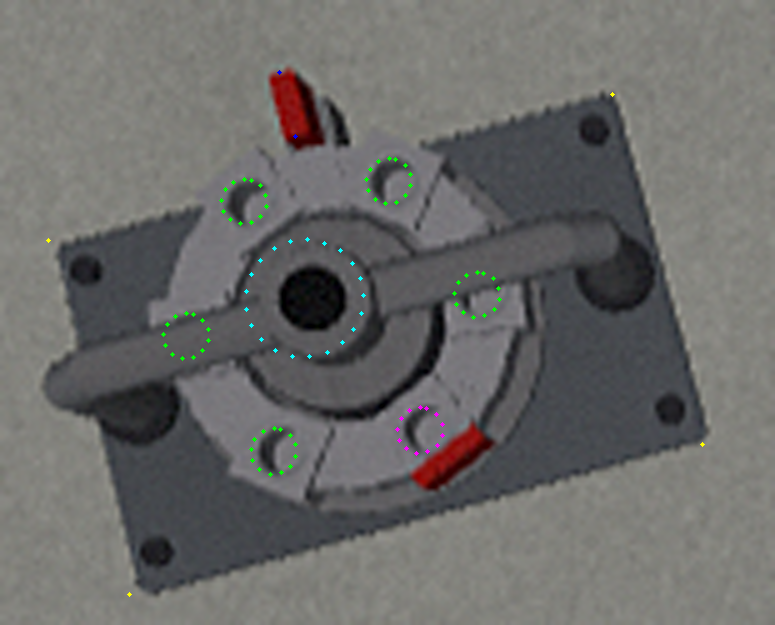

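The overlay fits to about 3 mm. I'll shift the pot to about (0.5565, 0.082), yaw 14.6°, ring about 0.05. Then I'll stop over the pot on the way for one wrist look.

>>> {"api": "arm_command", "payload": {
  "plan": [
    [[-0.002,-0.022,0.0294,0,0,0,0.0854],[-0.002,-0.022,0.0294,0,0,0,0.0854],[-0.002,-0.022,0.0294,0,0,0,0.0854],[-0.002,-0.022,0.0294,0,0,0,0.0854],[-0.002,-0.022,0.0294,0,0,0,0.0854],[-0.002,-0.022,0.0294,0,0,0,0.0854],[-0.002,-0.022,0.0294,0,0,0,0.0854],[-0.002,-0.022,0.0294,0,0,0,0.0854],[-0.002,-0.022,0.0294,0,0,0,0.0854],[-0.002,-0.022,0.0294,0,0,0,0.0854],[-0.002,-0.022,0.0294,0,0,0,0.0854],[-0.002,-0.022,0.0294,0,0,0,0.0854],[-0.002,-0.022,0.0294,0,0,0,0.0854],[-0.002,-0.022,0.0294,0,0,0,0.0854],[-0.002,-0.022,0.0294,0,0,0,0.0854],[-0.002,-0.022,0.0294,0,0,0,0.0854],[0,0,0,0,0,0,0.0854]]
  ]
}}

```text
t: 2.22
tool_pos: [0.5502, 0.0696, 0.2665]
tool_rot: [0.278, 1.545, -0.272]
contact_force: [-1.0, 1.3, 0.3]
opening: 0.0852
```

Run:
```python
from h import *
np.set_printoptions(precision=4,suppress=True)
print(T())
im=save("wrist","wr0")
for th in("pot",): print([(d["conf"],w("wrist",d["at"])) for d in mark_of("wrist",th)])
print(ctrl.get_obs()["t"],ctrl.get_obs()["q"])
c=(.5565,.082)
u=proj("wrist",np.r_[c,.087]); print(u)
overlay(im,"wrist",c,np.radians(14.6),0.05,(150,50,470,370),1.85,"wr0_ov")
```

```text
[[ 0.0087  0.3438  0.939   0.5502]
 [ 0.0019  0.939  -0.3438  0.0696]
 [-1.      0.0048  0.0075  0.2665]
 [ 0.      0.      0.      1.    ]]
[(0.55, array([0.5536, 0.0862, 0.0017]))]
2.3167 [-0.0039 -0.1427  1.7444  0.0046  1.5332 -1.2269]
[327.0989 178.9868]
```

View pics/wr0_ov.png

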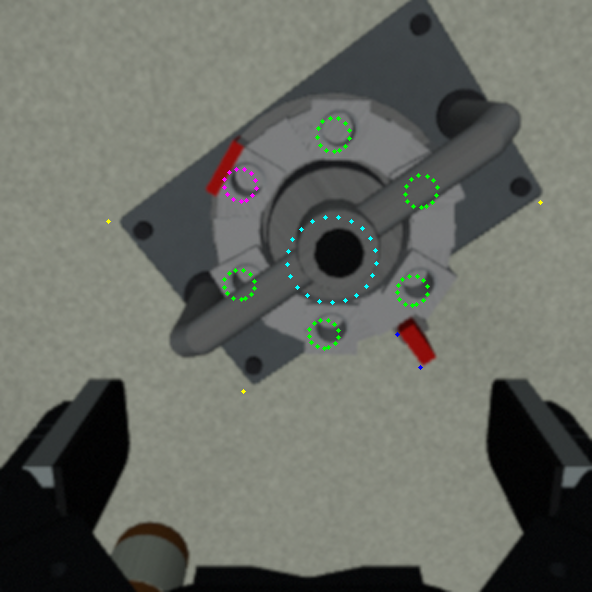

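The wrist view shows the model about 3 mm off towards −y and the ring angle about right, so I'll use the pot at about (0.5557, 0.0835). Next is the bar.

>>> {"api": "arm_command", "payload": {
  "plan": [
    [[0.001,-0.03,0.003,0,0,0,0.0854],[0.001,-0.03,0.003,0,0,0,0.0854],[0.001,-0.03,0.003,0,0,0,0.0854],[0.001,-0.03,0.003,0,0,0,0.0854],[0.001,-0.03,0.003,0,0,0,0.0854],[0.001,-0.03,0.003,0,0,0,0.0854],[0.001,-0.03,0.003,0,0,0,0.0854],[0.001,-0.03,0.003,0,0,0,0.0854],[0.001,-0.03,0.003,0,0,0,0.0854],[0.001,-0.03,0.003,0,0,0,0.0854],[0.001,-0.03,0.003,0,0,0,0.0854],[0.001,-0.03,0.003,0,0,0,0.0854],[0,0,0,0,0,0,0.0854],[0,0,0,0,0,0,0.0854]]
  ]
}}

```text
t: 3.48
tool_pos: [0.4581, -0.2713, 0.2491]
tool_rot: [0.258, 1.55, -0.239]
contact_force: [-0.3, 0.0, 0.7]
opening: 0.0854
```

Run:
```python
from h import *
np.set_printoptions(precision=4,suppress=True)
M=T();print(M)
im=save("wrist","wr1")
for f in(search_frame,mark_of): print(f.__name__,[(d["conf"],w("wrist",d["at"])) for d in f("wrist","bar")])
r=cut_out("wrist","bar"); m=r[0]["mask"]; hsv=cv2.cvtColor(im,cv2.COLOR_RGB2HSV)
red=m&(hsv[...,1]>130)&((hsv[...,0]<10)|(hsv[...,0]>170)); ys,xs=np.nonzero(red); print(xs.min(),xs.max(),ys.min(),ys.max(),xs.mean(),ys.mean(),m.sum())
P=np.array([.456,-.296,.19]); print("pred top",proj("wrist",P),"top at .135",proj("wrist",P-[0,0,.055]))
print(ray("wrist",(xs.mean(),ys.mean()),.175), ctrl.get_obs()["t"],ctrl.get_obs()["q"])
```

```text
[[ 0.0082  0.3117  0.9501  0.4581]
 [ 0.0113  0.9501 -0.3118 -0.2713]
 [-0.9999  0.0133  0.0043  0.2491]
 [ 0.      0.      0.      1.    ]]
call [(0.58, array([ 0.4506, -0.2883,  0.1829]))]
call [(0.69, array([ 0.4579, -0.2953,  0.003 ]))]
265 298 188 238 282.7018209408194 213.69195751138088 1583
pred top [277.9189 223.7258] top at .135 [284.5626 198.7307]
[ 0.4551 -0.2937  0.175 ] 3.6833 [-0.6798 -0.182   1.8068  0.0136  1.5167 -1.9367]
```

View pics/wr1.png

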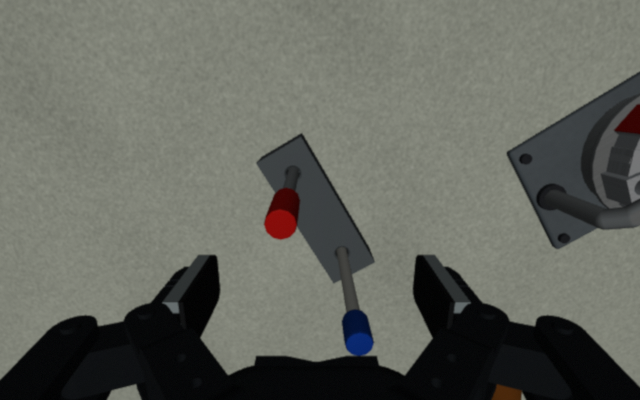

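The bar's grip-top disc is at (281,222), within 3 px of the prediction, and the rod is clear at (358,335). I'll correct the position and descend.

>>> {"api": "arm_command", "payload": {
  "plan": [
    [[0,-0.012,0.0025,0,0.12,-0.38,0.0854],[0,-0.012,0.0025,0,0.12,-0.38,0.0854],[0.01,0,0,0,0,0,0.0854],[0.02,0,0,0,0,0,0.0854],[0.02,0,0,0,0,0,0.0854],[0.02,0,0,0,0,0,0.0854],[0.02,0,0,0,0,0,0.0854],[0.01,0,0,0,0,0,0.0854],[0,0,0,0,0,0,0.0854]]
  ]
}}

```text
t: 4.43
tool_pos: [0.458, -0.2959, 0.144]
tool_rot: [0.24, 1.554, -0.246]
contact_force: [-0.9, 0.1, -0.0]
opening: 0.0857
```

```bash
cat >> h.py <<'E'
def rel(P):  # world target -> shift in tool axes, and rotvec(deg) that levels tool
    M=T(); d=M[:3,:3].T@(np.array(P)-M[:3,3]); v=-M[2,:3]; return d.round(4), np.degrees(np.cross([1,0,0],v)).round(2), np.degrees(np.arctan2(M[1,1],M[0,1])).round(1)
E
python3 - <<'E'
from h import *
print(T().round(4)); print(rel([.4563,-.2945,.142]))
E
```

```text
[[ 0.0025  0.3047  0.9525  0.458 ]
 [-0.0042  0.9525 -0.3047 -0.2959]
 [-1.     -0.0033  0.0036  0.144 ]
 [ 0.      0.      0.      1.    ]]
(array([ 0.002 ,  0.0008, -0.0021]), array([-0.  ,  0.21,  0.19]), np.float64(72.3))
```

>>> {"api": "arm_command", "payload": {
  "plan": [
    [[0.001,0.0008,-0.002,0,0.2,0.2,0.02],[0,0,0,0,0,0,0.01],[0,0,0,0,0,0,0.01],[0,0,0,0,0,0,0.01],[0,0,0,0,0,0,0.01],[0,0,0,0,0,0,0.01],[0,0,0,0,0,0,0.01],[0,0,0,0,0,0,0.01]]
  ],
  "squeeze": 80
}}

```text
t: 5.1
tool_pos: [0.4579, -0.2958, 0.147]
tool_rot: [0.241, 1.552, -0.245]
contact_force: [1.0, -0.0, -2.0]
opening: 0.0199
```

>>> {"api": "arm_command", "payload": {
  "plan": [
    [[-0.01,0,0,0,0,0,0.01],[-0.025,0,0,0,0,0,0.01],[-0.03,0,0,0,0,0,0.01],[-0.03,0,0,0,0,0,0.01],[-0.03,0,0,0,0,0,0.01],[-0.005,0,0,0,0,0,0.01],[0,0,0,0,0,0,0.01]]
  ]
}}

```text
t: 5.68
tool_pos: [0.4557, -0.2942, 0.2809]
tool_rot: [0.243, 1.557, -0.243]
contact_force: [0.1, -0.0, -3.4]
opening: 0.0206
```

Run:
```python
from h import *
o=ctrl.get_obs();print(T().round(4),o["opening"],o["q"].round(3) if hasattr(o["q"],'round') else o["q"]); print(rel([.5124,.0496,.27]))
```

```text
[[ 5.000e-04  3.046e-01  9.525e-01  4.557e-01]
 [-1.000e-04  9.525e-01 -3.046e-01 -2.942e-01]
 [-1.000e+00  1.000e-04  5.000e-04  2.809e-01]
 [ 0.000e+00  0.000e+00  0.000e+00  1.000e+00]] 0.02060386116882566 [-0.711 -0.17   1.745  0.     1.567 -1.972]
(array([ 0.0109,  0.3448, -0.0508]), array([ 0.  ,  0.03, -0.  ]), np.float64(72.3))
```

```bash
cat >> h.py <<'E'
def rows(P,yaw,n,dec=4):
    """straight move in n rows to world P with tool-y yaw (deg); prints rows in tool axes"""
    M=T(); y0=np.degrees(np.arctan2(M[1,1],M[0,1])); dy=(yaw-y0)/n; d=(np.array(P)-M[:3,3])/n; lev=np.degrees(np.cross([1,0,0],-M[2,:3]))/n
    out=[]
    for i in range(n):
        a=np.radians(y0+dy*i); out.append([round(-d[2],dec),round(d[0]*np.cos(a)+d[1]*np.sin(a),dec),round(d[0]*np.sin(a)-d[1]*np.cos(a),dec),round(-dy,1),round(lev[1],1),round(lev[2],1)])
    print(out)
E
python3 - <<'E'
from h import *
rows([.511,.04,.277],128,12,3)
E
```

```text
[[np.float64(0.0), np.float64(0.028), np.float64(-0.004), np.float64(-4.6), np.float64(0.0), np.float64(-0.0)], [np.float64(0.0), np.float64(0.028), np.float64(-0.002), np.float64(-4.6), np.float64(0.0), np.float64(-0.0)], [np.float64(0.0), np.float64(0.028), np.float64(0.0), np.float64(-4.6), np.float64(0.0), np.float64(-0.0)], [np.float64(0.0), np.float64(0.028), np.float64(0.003), np.float64(-4.6), np.float64(0.0), np.float64(-0.0)], [np.float64(0.0), np.float64(0.028), np.float64(0.005), np.float64(-4.6), np.float64(0.0), np.float64(-0.0)], [np.float64(0.0), np.float64(0.027), np.float64(0.007), np.float64(-4.6), np.float64(0.0), np.float64(-0.0)], [np.float64(0.0), np.float64(0.027), np.float64(0.009), np.float64(-4.6), np.float64(0.0), np.float64(-0.0)], [np.float64(0.0), np.float64(0.026), np.float64(0.012), np.float64(-4.6), np.float64(0.0), np.float64(-0.0)], [np.float64(0.0), np.float64(0.025), np.float64(0.014), np.float64(-4.6), np.float64(0.0), np.float64(-0.0)], [np.float64(0.0), np.float64(0.024), np.float64(0.016), np.float64(-4.6), np.float64(0.0), np.float64(-0.0)], [np.float64(0.0), np.float64(0.022), np.float64(0.017), np.float64(-4.6), np.float64(0.0), np.float64(-0.0)], [np.float64(0.0), np.float64(0.021), np.float64(0.019), np.float64(-4.6), np.float64(0.0), np.float64(-0.0)]]
```

>>> {"api": "arm_command", "payload": {
  "plan": [
    [[0,0.028,-0.004,-4.6,0,0,0.01],[0,0.028,-0.002,-4.6,0,0,0.01],[0,0.028,0,-4.6,0,0,0.01],[0,0.028,0.003,-4.6,0,0,0.01],[0,0.028,0.005,-4.6,0,0,0.01],[0,0.027,0.007,-4.6,0,0,0.01],[0,0.027,0.009,-4.6,0,0,0.01],[0,0.026,0.012,-4.6,0,0,0.01],[0,0.025,0.014,-4.6,0,0,0.01],[0,0.024,0.016,-4.6,0,0,0.01],[0,0.022,0.017,-4.6,0,0,0.01],[0,0.021,0.019,-4.6,0,0,0.01],[0,0,0,0,0,0,0.01],[0,0,0,0,0,0,0.01]]
  ]
}}

```text
t: 6.85
tool_pos: [0.4973, 0.0582, 0.2532]
tool_rot: [-0.533, 1.53, 0.564]
contact_force: [0.1, -0.2, -2.1]
opening: 0.0204
```

Run:
```python
from h import *
np.set_printoptions(precision=4,suppress=True)
M=T();print(M,ctrl.get_obs()["t"])
im=save("wrist","wr2")
for f in(search_frame,mark_of): print([(d["conf"],w("wrist",d["at"])) for d in f("wrist","bar")])
print([(d["conf"],w("wrist",d["at"])) for d in mark_of("wrist","pot")])
f=M@np.array([.137,0,0,1]); print("foot pred",f[:3],proj("wrist",f[:3]))
overlay(im,"wrist",(.5557,.0835),np.radians(14.6),0.05,(200,30,520,330),1.9,"wr2_ov")
print(rel([.5124,.0496,.26]))
```

```text
[[-0.0337 -0.6425  0.7656  0.4973]
 [ 0.008   0.7658  0.643   0.0582]
 [-0.9994  0.0278 -0.0207  0.2532]
 [ 0.      0.      0.      1.    ]] 6.85
[(0.91, array([0.4892, 0.0491, 0.285 ]))]
[(0.73, array([0.4919, 0.0561, 0.1122]))]
[(0.67, array([0.5573, 0.0781, 0.0006]))]
foot pred [0.4926 0.0593 0.1163] [319.354  187.3181]
(array([-0.0059, -0.0144,  0.0067]), array([ 0.  , -1.09, -1.52]), np.float64(129.8))
```

View pics/wr2_ov.png

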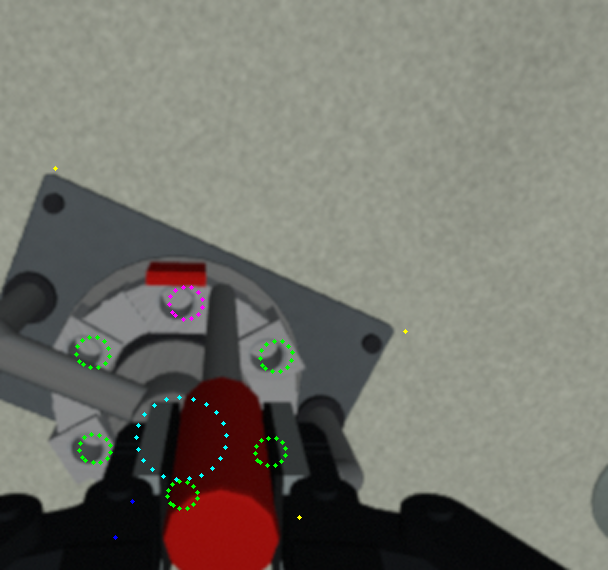

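The bar foot is at crop (222,293) and the red lug's hole at (178,300). Both are biased by the same few pixels against the model, so the model hole position holds. I'll level the tool and move over it.

>>> {"api": "arm_command", "payload": {
  "plan": [
    [[0,-0.0075,0.0035,0,-0.55,-0.75,0.01],[0,-0.007,0.0035,0,-0.55,-0.75,0.01],[0,0,0,0,0,0,0.01],[0,0,0,0,0,0,0.01]]
  ]
}}

```text
t: 7.38
tool_pos: [0.5145, 0.0457, 0.2545]
tool_rot: [-0.541, 1.499, 0.536]
contact_force: [-0.7, 0.7, -1.5]
opening: 0.02
```

Run:
```python
from h import *
print(T().round(4),ctrl.get_obs()["contact_force"]); print(rel([.5124,.0496,.26]))
```

```text
[[ 0.0044 -0.6353  0.7723  0.5145]
 [-0.0013  0.7723  0.6353  0.0457]
 [-1.     -0.0038  0.0026  0.2545]
 [ 0.      0.      0.      1.    ]] [-0.67170108  0.74928457 -1.49887743]
(array([-0.0055,  0.0043,  0.0009]), array([-0.  ,  0.15,  0.22]), np.float64(129.4))
```

>>> {"api": "arm_command", "payload": {
  "plan": [
    [[0,0.004,0.001,0,0.15,0.2,0.01],[0,0,0,0,0,0,0.01],[0.012,0,0,0,0,0,0.01],[0.012,0,0,0,0,0,0.01],[0.011,0,0,0,0,0,0.01],[0,0,0,0,0,0,0.01]]
  ]
}}

```text
t: 7.88
tool_pos: [0.5131, 0.0491, 0.2166]
tool_rot: [-0.538, 1.501, 0.537]
contact_force: [0.9, 0.4, -3.9]
opening: 0.0201
```

Run:
```python
from h import *
o=ctrl.get_obs();print(T().round(4),o["contact_force"].round(1),o["wrist_torque"].round(2)); print(rel([.5124,.0496,.203]))
```

```text
[[ 2.200e-03 -6.341e-01  7.732e-01  5.131e-01]
 [-2.000e-04  7.732e-01  6.341e-01  4.910e-02]
 [-1.000e+00 -1.500e-03  1.600e-03  2.166e-01]
 [ 0.000e+00  0.000e+00  0.000e+00  1.000e+00]] [ 0.9  0.4 -3.9] [ 0.05 -0.35 -0.01]
(array([ 0.0136,  0.0009, -0.0003]), array([-0.  ,  0.09,  0.09]), np.float64(129.4))
```

>>> {"api": "arm_command", "payload": {
  "plan": [
    [[0.006,0.0005,0,0,0,0,0.01],[0.006,0,0,0,0,0,0.01],[0,0,0,0,0,0,0.01]]
  ]
}}

```text
t: 8.13
tool_pos: [0.513, 0.0498, 0.2022]
tool_rot: [-0.538, 1.5, 0.537]
contact_force: [1.9, 0.2, -2.3]
opening: 0.02
```

Run:
```python
from h import *
o=ctrl.get_obs();M=T();print(M.round(4),o["contact_force"].round(1),o["wrist_torque"].round(2)); print(rel([.5124,.0496,.203]))
im=save("side","s1"); cv2.imwrite("pics/s1c.png",cv2.resize(im[80:230,200:380,::-1],None,fx=3.3,fy=3.3,interpolation=cv2.INTER_CUBIC))
```

```text
[[ 2.800e-03 -6.343e-01  7.731e-01  5.130e-01]
 [ 1.000e-04  7.731e-01  6.343e-01  4.980e-02]
 [-1.000e+00 -1.700e-03  2.200e-03  2.022e-01]
 [ 0.000e+00  0.000e+00  0.000e+00  1.000e+00]] [ 1.9  0.2 -2.3] [ 0.03 -0.43 -0.03]
(array([-0.0008,  0.0003, -0.0006]), array([-0.  ,  0.13,  0.1 ]), np.float64(129.4))
```

View pics/s1c.png

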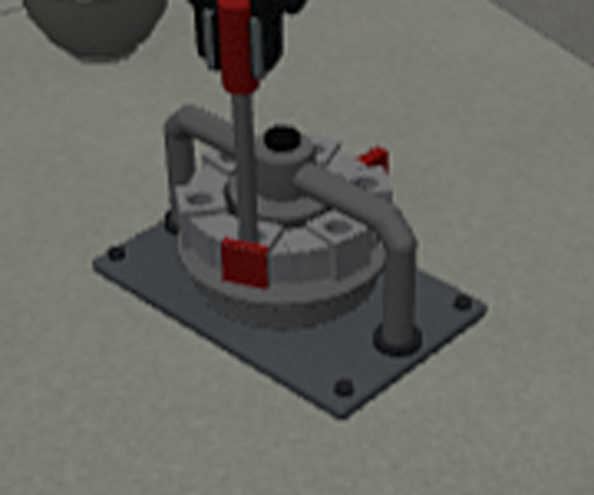

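The bar stands in the red lug's hole (crop pixel 248,235). I'll push along the arc in stages.

>>> {"api": "arm_command", "payload": {
  "plan": [
    [[0,0.0044,0.0002,4.6,0,0,0.01],[0,0.0044,0.0002,4.6,0,0,0.01],[0,0.0044,0.0002,4.6,0,0,0.01],[0,0.0044,0.0002,4.6,0,0,0.01],[0,0.0044,0.0002,4.6,0,0,0.01],[0,0.0044,0.0002,4.6,0,0,0.01],[0,0,0,0,0,0,0.01]]
  ]
}}

```text
t: 8.77
tool_pos: [0.504, 0.07, 0.2041]
tool_rot: [-0.152, 1.558, 0.132]
contact_force: [-0.7, 0.3, -3.0]
opening: 0.0201
```

```bash
cat >> h.py <<'E'
C=(.5557,.0835); PSI=14.6
def where():
    o=ctrl.get_obs(); M=T(); x=M[:3,3]-np.r_[C,0]; a=np.degrees(np.arctan2(x[1],x[0]))%360
    print("t",round(o["t"],2),"r",np.hypot(*x[:2]).round(4),"pot ang",round(a-PSI,1),"z",M[2,3].round(4),"yaw",rel(M[:3,3])[2],"lev",rel(M[:3,3])[1],"F",np.round(o["contact_force"],1),"tq",np.round(o["wrist_torque"],2)); return a
def arc(a1,n,r=.055,z=None,tang=True,dec=4):
    """rows along the arc from here to pot angle a1"""
    M=T(); x=M[:3,3]-np.r_[C,0]; a0=np.degrees(np.arctan2(x[1],x[0]))%360; r0=np.hypot(*x[:2]); z0=M[2,3]; z=z0 if z is None else z
    A=np.linspace(a0,a1+PSI,n+1); Rr=np.r_[r0,np.linspace(r0+(r-r0)/min(n,3),r,min(n,3)),np.full(max(0,n-3),r)][:n+1]
    Y0=np.degrees(np.arctan2(M[1,1],M[0,1])); Y=np.linspace(Y0,a1+PSI-90 if tang else Y0,n+1); lev=np.degrees(np.cross([1,0,0],-M[2,:3]))/n
    for i in range(n):
        p=lambda k: Rr[k]*np.array([np.cos(np.radians(A[k])),np.sin(np.radians(A[k]))])
        d=p(i+1)-p(i); y=np.radians(Y[i])
        print([float(v) for v in (round((z0-z)/n,dec),round(d[0]*np.cos(y)+d[1]*np.sin(y),dec),round(d[0]*np.sin(y)-d[1]*np.cos(y),dec),round(Y[i]-Y[i+1],1),round(lev[1],2),round(lev[2],2))])
E
python3 - <<'E'
from h import *
where(); arc(111.5,13)
E
```

```text
t 8.77 r 0.0535 pot ang 180.1 z 0.2041 yaw 100.4 lev [-0.    0.4   0.74] F [-0.7  0.3 -3. ] tq [ 0.02 -0.04  0.03]
[0.0, 0.0049, -0.0007, 4.9, 0.03, 0.06]
[0.0, 0.005, -0.0006, 4.9, 0.03, 0.06]
[0.0, 0.005, -0.0006, 4.9, 0.03, 0.06]
[0.0, 0.0051, -0.0001, 4.9, 0.03, 0.06]
[0.0, 0.0051, -0.0, 4.9, 0.03, 0.06]
[0.0, 0.0051, -0.0, 4.9, 0.03, 0.06]
[0.0, 0.0051, 0.0, 4.9, 0.03, 0.06]
[0.0, 0.0051, 0.0001, 4.9, 0.03, 0.06]
[0.0, 0.0051, 0.0001, 4.9, 0.03, 0.06]
[0.0, 0.0051, 0.0001, 4.9, 0.03, 0.06]
[0.0, 0.0051, 0.0001, 4.9, 0.03, 0.06]
[0.0, 0.0051, 0.0002, 4.9, 0.03, 0.06]
[0.0, 0.0051, 0.0002, 4.9, 0.03, 0.06]
```

>>> {"api": "arm_command", "payload": {
  "plan": [
    [[0,0.005,-0.0007,4.9,0.05,0.1,0.01],[0,0.005,-0.0006,4.9,0.05,0.1,0.01],[0,0.005,-0.0005,4.9,0.05,0.1,0.01],[0,0.005,-0.0001,4.9,0.05,0.1,0.01],[0,0.005,0,4.9,0.05,0.1,0.01],[0,0.005,0,4.9,0.05,0.1,0.01],[0,0.005,0,4.9,0.05,0.1,0.01],[0,0,0,0,0,0,0.01]]
  ]
}}

```text
t: 9.43
tool_pos: [0.5046, 0.0987, 0.204]
tool_rot: [0.326, 1.539, -0.348]
contact_force: [0.1, 0.2, -2.3]
opening: 0.0205
```

Run:
```python
from h import *
where(); arc(111.5,6)
im=get_image("top"); overlay(im,"top",C,np.radians(PSI),0.05,(170,120,325,245),5,"top1")
```

```text
t 9.43 r 0.0533 pot ang 148.9 z 0.204 yaw 65.4 lev [-0.    0.46  0.69] F [ 0.1  0.2 -2.3] tq [0.01 0.01 0.  ]
[0.0, 0.0057, -0.0011, 4.9, 0.08, 0.11]
[0.0, 0.0058, -0.0009, 4.9, 0.08, 0.11]
[0.0, 0.0059, -0.0008, 4.9, 0.08, 0.11]
[0.0, 0.006, -0.0001, 4.9, 0.08, 0.11]
[0.0, 0.006, 0.0, 4.9, 0.08, 0.11]
[0.0, 0.006, 0.0002, 4.9, 0.08, 0.11]
```

>>> {"api": "arm_command", "payload": {
  "plan": [
    [[0,0.0056,-0.0008,4.2,0.1,0.1,0.01],[0,0.0056,-0.0006,4.2,0.1,0.1,0.01],[0,0.0056,-0.0004,4.2,0.1,0.1,0.01],[0,0.0056,0,4.2,0.1,0.1,0.01],[0,0.0056,0,4.2,0.1,0.1,0.01],[0,0.0056,0,4.2,0.1,0.1,0.01],[0,0,0,0,0,0,0.01],[0,0,0,0,0,0,0.01]]
  ]
}}

```text
t: 10.15
tool_pos: [0.5195, 0.1217, 0.203]
tool_rot: [0.661, 1.469, -0.684]
contact_force: [0.7, 0.3, -2.7]
opening: 0.0198
```

Run:
```python
from h import *
where(); arc(111.5,2)
```

```text
t 10.15 r 0.0526 pot ang 118.9 z 0.203 yaw 40.7 lev [-0.    0.08  0.85] F [ 0.7  0.3 -2.7] tq [ 0.03  0.01 -0.  ]
[0.0, 0.0034, -0.0012, 2.3, 0.04, 0.42]
[0.0, 0.0035, -0.0012, 2.3, 0.04, 0.42]
```

>>> {"api": "arm_command", "payload": {
  "plan": [
    [[0,0.0036,-0.0011,2.3,0,0.4,0.01],[0,0.0036,-0.001,2.3,0,0.4,0.01],[0,0,0,0,0,0,0.01]]
  ]
}}

```text
t: 10.4
tool_pos: [0.5228, 0.1258, 0.2028]
tool_rot: [0.724, 1.444, -0.733]
contact_force: [-0.1, -0.1, -2.1]
opening: 0.0205
```

Run:
```python
from h import *
a=where()-PSI
im=save("side","s2"); b=save("top","top2")
j=3.6-np.radians(a)-.03; print(j)
overlay(im,"side",C,np.radians(PSI),j,(225,95,355,215),4.6,"s2_ov"); 
overlay(b,"top",C,np.radians(PSI),j,(170,120,325,245),4.4,"t2_ov")
x=cv2.imread("pics/s2_ov.png");y=cv2.imread("pics/t2_ov.png");H=400
cv2.imwrite("pics/m2.png",np.hstack([cv2.resize(x,(400,370)),cv2.resize(y,(400,370*1))]))
```

```text
t 10.4 r 0.0536 pot ang 113.3 z 0.2028 yaw 36.5 lev [-0.    0.22  0.26] F [-0.1 -0.1 -2.1] tq [-0.04  0.01 -0.  ]
1.5928651311276862
```

View pics/m2.png

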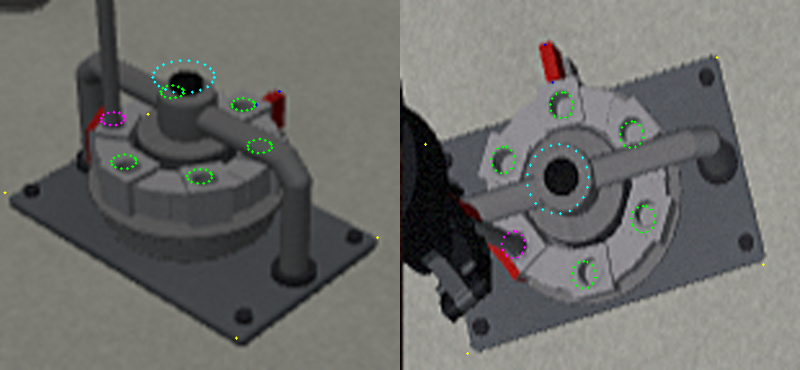

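The side and top overlays agree with ring ≈ 1.59 rad, with the bar in the red lug at pot angle 113°, close to the pipe. I'll lift it out. The next hole is k=2, at pot angle 235°.

>>> {"api": "arm_command", "payload": {
  "plan": [
    [[-0.008,0,0,0,0,0,0.01],[-0.014,0,0,0,0,0,0.01],[-0.016,0,0,0,0,0,0.01],[-0.012,0,0,0,0,0,0.01],[0,0,0,0,0,0,0.01]]
  ]
}}

```text
t: 10.92
tool_pos: [0.5218, 0.1262, 0.2557]
tool_rot: [0.719, 1.449, -0.726]
contact_force: [0.4, -0.1, -2.0]
opening: 0.0202
```

Run:
```python
from h import *
where(); arc(233,18,r=.057,z=.255)
```

```text
t 10.92 r 0.0545 pot ang 113.8 z 0.2557 yaw 36.9 lev [-0.    0.05  0.27] F [ 0.4 -0.1 -2. ] tq [ 0.01 -0.03 -0.01]
[0.0, -0.0064, -0.0003, -6.7, 0.0, 0.02]
[0.0, -0.0065, -0.0003, -6.7, 0.0, 0.02]
[0.0, -0.0066, -0.0003, -6.7, 0.0, 0.02]
[0.0, -0.0066, 0.0005, -6.7, 0.0, 0.02]
[0.0, -0.0066, 0.0005, -6.7, 0.0, 0.02]
[0.0, -0.0066, 0.0005, -6.7, 0.0, 0.02]
[0.0, -0.0066, 0.0005, -6.7, 0.0, 0.02]
[0.0, -0.0066, 0.0005, -6.7, 0.0, 0.02]
[0.0, -0.0066, 0.0005, -6.7, 0.0, 0.02]
[0.0, -0.0066, 0.0005, -6.7, 0.0, 0.02]
[0.0, -0.0066, 0.0005, -6.7, 0.0, 0.02]
[0.0, -0.0066, 0.0004, -6.7, 0.0, 0.02]
[0.0, -0.0066, 0.0004, -6.7, 0.0, 0.02]
[0.0, -0.0066, 0.0004, -6.7, 0.0, 0.02]
[0.0, -0.0066, 0.0004, -6.7, 0.0, 0.02]
[0.0, -0.0066, 0.0004, -6.7, 0.0, 0.02]
[0.0, -0.0066, 0.0004, -6.7, 0.0, 0.02]
[0.0, -0.0066, 0.0004, -6.7, 0.0, 0.02]
```

>>> {"api": "arm_command", "payload": {
  "plan": [
    [[0,-0.0064,-0.0004,-6.7,0,0,0.01],[0,-0.0065,-0.0004,-6.7,0,0,0.01],[0,-0.0066,-0.0003,-6.7,0,0,0.01],[0,-0.0066,0.0004,-6.7,0,0,0.01],[0,-0.0066,0.0004,-6.7,0,0,0.01],[0,-0.0066,0.0004,-6.7,0,0,0.01],[0,-0.0066,0.0004,-6.7,0,0,0.01],[0,-0.0066,0.0004,-6.7,0,0,0.01],[0,-0.0066,0.0004,-6.7,0,0,0.01],[0,0,0,0,0,0,0.01]]
  ]
}}

```text
t: 11.75
tool_pos: [0.4987, 0.0747, 0.257]
tool_rot: [-0.148, 1.565, 0.148]
contact_force: [-0.0, -0.8, -2.5]
opening: 0.0201
```

Run:
```python
from h import *
where(); arc(235,10,r=.055,z=.255)
```

```text
t 11.75 r 0.0577 pot ang 174.2 z 0.257 yaw 100.8 lev [-0.    0.02  0.  ] F [-0.  -0.8 -2.5] tq [-0.03  0.03  0.03]
[0.0002, -0.0061, 0.001, -5.9, 0.0, 0.0]
[0.0002, -0.006, 0.001, -5.9, 0.0, 0.0]
[0.0002, -0.0059, 0.001, -5.9, 0.0, 0.0]
[0.0002, -0.0058, 0.0002, -5.9, 0.0, 0.0]
[0.0002, -0.0058, 0.0002, -5.9, 0.0, 0.0]
[0.0002, -0.0058, 0.0002, -5.9, 0.0, 0.0]
[0.0002, -0.0058, 0.0002, -5.9, 0.0, 0.0]
[0.0002, -0.0058, 0.0002, -5.9, 0.0, 0.0]
[0.0002, -0.0058, 0.0003, -5.9, 0.0, 0.0]
[0.0002, -0.0058, 0.0003, -5.9, 0.0, 0.0]
```

>>> {"api": "arm_command", "payload": {
  "plan": [
    [[0,-0.006,0.0008,-5.8,0,0,0.01],[0,-0.006,0.0008,-5.8,0,0,0.01],[0,-0.006,0.0008,-5.8,0,0,0.01],[0,-0.0058,0.0003,-5.8,0,0,0.01],[0,-0.0058,0.0003,-5.8,0,0,0.01],[0,-0.0058,0.0003,-5.8,0,0,0.01],[0,-0.0058,0.0003,-5.8,0,0,0.01],[0,-0.0058,0.0003,-5.8,0,0,0.01],[0,-0.0058,0.0003,-5.8,0,0,0.01],[0,-0.0058,0.0003,-5.8,0,0,0.01],[0,0,0,0,0,0,0.01],[0,0,0,0,0,0,0.01]]
  ]
}}

```text
t: 12.75
tool_pos: [0.5364, 0.0346, 0.2545]
tool_rot: [-0.94, 1.354, 0.951]
contact_force: [0.1, 0.0, -2.1]
opening: 0.0203
```

Run:
```python
from h import *
where(); j=1.593; p=potpt(C,np.radians(PSI),.0545,3.6-j+2*np.pi/3,.255); print(p,rel(p))
im=save("wrist","wr3"); M=T(); print("foot",proj("wrist",(M@np.array([.137,0,0,1]))[:3]))
overlay(im,"wrist",C,np.radians(PSI),j,(200,30,520,330),1.9,"wr3_ov")
```

```text
t 12.75 r 0.0526 pot ang 233.9 z 0.2545 yaw 159.8 lev [ 0.    0.28 -0.25] F [ 0.1  0.  -2.1] tq [0.02 0.03 0.01]
[0.53669625 0.03242058 0.255     ] (array([-0.0006, -0.001 , -0.0019]), array([ 0.  ,  0.28, -0.25]), np.float64(159.8))
foot [316.48328765 187.67159245]
```

View pics/wr3_ov.png

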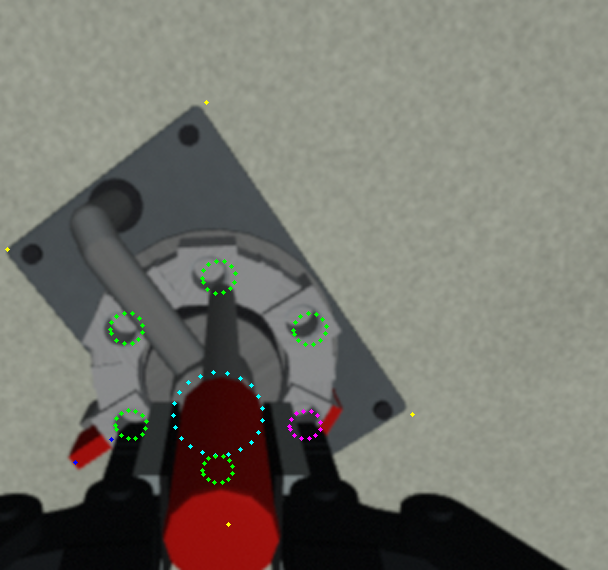

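The wrist view shows the target hole at crop (209,271), about 4 mm to tool −y and 1 mm to −z of the model (ring nearer 1.54). I'll correct, then descend while watching the force.

>>> {"api": "arm_command", "payload": {
  "plan": [
    [[0,-0.0025,-0.0015,0,0.14,-0.12,0.01],[0,-0.0025,-0.0015,0,0.14,-0.12,0.01],[0,0,0,0,0,0,0.01],[0,0,0,0,0,0,0.01]]
  ]
}}

```text
t: 13.13
tool_pos: [0.5396, 0.0304, 0.2543]
tool_rot: [-0.942, 1.358, 0.941]
contact_force: [-0.7, -0.3, -2.1]
opening: 0.0201
```

Run:
```python
from h import *
where(); im=save("wrist","wr4"); M=T(); c=im[80:240,240:400,::-1]; c=cv2.resize(c,None,fx=3.5,fy=3.5,interpolation=cv2.INTER_CUBIC)
for d,col in((.137,(0,255,255)),(.171,(0,255,0))):
    for t in np.r_[np.arange(0,6.28,.3)]:
        r=.006 if d<.15 else .0085
        u=(proj("wrist",(M@np.array([d,r*np.cos(t),r*np.sin(t),1]))[:3])-[240,80]+.5)*3.5; cv2.circle(c,(int(u[0]),int(u[1])),2,col,-1)
cv2.imwrite("pics/wr4c.png",c)
```

```text
t 13.13 r 0.0555 pot ang 238.5 z 0.2543 yaw 159.5 lev [ 0.   -0.01  0.  ] F [-0.7 -0.3 -2.1] tq [-0.    0.02 -0.03]
```

View pics/wr4c.png

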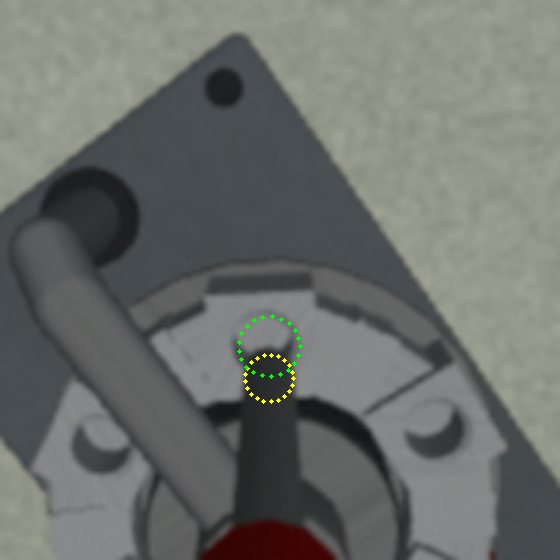

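The hole centre is at about (265,341), with the projected bar axis at (269,346), so it is within about 1.3 mm. I'll nudge and descend.

>>> {"api": "arm_command", "payload": {
  "plan": [
    [[0.006,-0.0006,-0.0008,0,0,0,0.01],[0.01,0,0,0,0,0,0.01],[0.01,0,0,0,0,0,0.01],[0.008,0,0,0,0,0,0.01],[0.003,0,0,0,0,0,0.01],[0,0,0,0,0,0,0.01]]
  ]
}}

```text
t: 13.68
tool_pos: [0.5399, 0.0299, 0.2129]
tool_rot: [-0.94, 1.356, 0.941]
contact_force: [1.9, 0.5, -1.6]
opening: 0.0198
```

Run:
```python
from h import *
where()
```

```text
t 13.68 r 0.0559 pot ang 239.0 z 0.2129 yaw 159.4 lev [-0.    0.09  0.03] F [ 1.9  0.5 -1.6] tq [ 0.21 -0.44  0.  ]
```

>>> {"api": "arm_command", "payload": {
  "plan": [
    [[0.006,0,0,0,0,0,0.01],[0.006,0,0,0,0,0,0.01],[0,0,0,0,0,0,0.01]]
  ]
}}

```text
t: 13.93
tool_pos: [0.54, 0.0301, 0.1995]
tool_rot: [-0.94, 1.356, 0.941]
contact_force: [0.9, 0.7, -3.4]
opening: 0.0204
```

Run:
```python
from h import *
where(); arc(160,14,r=.0545)
```

```text
t 13.93 r 0.0557 pot ang 239.1 z 0.1995 yaw 159.4 lev [-0.    0.1   0.04] F [ 0.9  0.7 -3.4] tq [ 0.2  -0.18  0.01]
[0.0, 0.0055, 0.0003, 5.3, 0.01, 0.0]
[0.0, 0.0054, 0.0003, 5.3, 0.01, 0.0]
[0.0, 0.0054, 0.0003, 5.3, 0.01, 0.0]
[0.0, 0.0054, -0.0, 5.3, 0.01, 0.0]
[0.0, 0.0054, -0.0, 5.3, 0.01, 0.0]
[0.0, 0.0054, 0.0, 5.3, 0.01, 0.0]
[0.0, 0.0054, 0.0, 5.3, 0.01, 0.0]
[0.0, 0.0054, 0.0001, 5.3, 0.01, 0.0]
[0.0, 0.0054, 0.0001, 5.3, 0.01, 0.0]
[0.0, 0.0054, 0.0001, 5.3, 0.01, 0.0]
[0.0, 0.0054, 0.0002, 5.3, 0.01, 0.0]
[0.0, 0.0054, 0.0002, 5.3, 0.01, 0.0]
[0.0, 0.0054, 0.0002, 5.3, 0.01, 0.0]
[0.0, 0.0054, 0.0002, 5.3, 0.01, 0.0]
```

>>> {"api": "arm_command", "payload": {
  "plan": [
    [[0,0.0055,0.0003,5.3,0,0,0.01],[0,0.0055,0.0003,5.3,0,0,0.01],[0,0.0055,0.0003,5.3,0,0,0.01],[0,0.0055,0,5.3,0,0,0.01],[0,0.0055,0,5.3,0,0,0.01],[0,0.0055,0,5.3,0,0,0.01],[0,0.0055,0,5.3,0,0,0.01],[0,0,0,0,0,0,0.01]]
  ]
}}

```text
t: 14.6
tool_pos: [0.5143, 0.05, 0.2005]
tool_rot: [-0.427, 1.517, 0.405]
contact_force: [0.1, -0.9, -2.7]
opening: 0.0201
```

Run:
```python
from h import *
where(); arc(160,8,r=.0545)
```

```text
t 14.6 r 0.0533 pot ang 204.3 z 0.2005 yaw 120.4 lev [-0.    0.52  0.97] F [ 0.1 -0.9 -2.7] tq [0.   0.03 0.03]
[0.0, 0.0051, -0.0009, 4.5, 0.07, 0.12]
[0.0, 0.0052, -0.0008, 4.5, 0.07, 0.12]
[0.0, 0.0052, -0.0007, 4.5, 0.07, 0.12]
[0.0, 0.0053, -0.0002, 4.5, 0.07, 0.12]
[0.0, 0.0053, -0.0001, 4.5, 0.07, 0.12]
[0.0, 0.0053, -0.0, 4.5, 0.07, 0.12]
[0.0, 0.0053, 0.0001, 4.5, 0.07, 0.12]
[0.0, 0.0053, 0.0002, 4.5, 0.07, 0.12]
```

>>> {"api": "arm_command", "payload": {
  "plan": [
    [[0,0.0054,-0.0009,4.5,0.07,0.12,0.01],[0,0.0054,-0.0008,4.5,0.07,0.12,0.01],[0,0.0054,-0.0007,4.5,0.07,0.12,0.01],[0,0.0054,-0.0002,4.5,0.07,0.12,0.01],[0,0.0054,-0.0001,4.5,0.07,0.12,0.01],[0,0.0054,0,4.5,0.07,0.12,0.01],[0,0.0054,0,4.5,0.07,0.12,0.01],[0,0.0054,0,4.5,0.07,0.12,0.01],[0,0,0,0,0,0,0.01]]
  ]
}}

```text
t: 15.35
tool_pos: [0.5031, 0.0834, 0.1997]
tool_rot: [0.072, 1.561, -0.094]
contact_force: [0.3, -0.2, -2.4]
opening: 0.0201
```

```bash
cat >> h.py <<'E'
def redpts(cam,n=4):
    acc=[]
    for _ in range(n):
        im=get_image(cam); acc.append(im.astype(float))
    return np.mean(acc,0).astype(np.uint8)
E
python3 - <<'E'
from h import *
a=where(); arc(130,6,r=.0545)
E
```

```text
t 15.35 r 0.0526 pot ang 165.5 z 0.1997 yaw 83.9 lev [-0.    0.54  0.77] F [ 0.3 -0.2 -2.4] tq [ 0. -0. -0.]
[0.0, 0.0054, -0.001, 4.9, 0.09, 0.13]
[0.0, 0.0055, -0.0009, 4.9, 0.09, 0.13]
[0.0, 0.0056, -0.0008, 4.9, 0.09, 0.13]
[0.0, 0.0056, -0.0, 4.9, 0.09, 0.13]
[0.0, 0.0056, 0.0001, 4.9, 0.09, 0.13]
[0.0, 0.0056, 0.0002, 4.9, 0.09, 0.13]
```

>>> {"api": "arm_command", "payload": {
  "plan": [
    [[0,0.0056,-0.001,4.9,0.1,0.13,0.01],[0,0.0056,-0.0009,4.9,0.1,0.13,0.01],[0,0.0056,-0.0008,4.9,0.1,0.13,0.01],[0,0.0056,0,4.9,0.1,0.13,0.01],[0,0.0056,0,4.9,0.1,0.13,0.01],[0,0.0056,0,4.9,0.1,0.13,0.01],[0.001,0.005,0,4.9,0.1,0.13,0.01],[0,0,0,0,0,0,0.01],[0,0,0,0,0,0,0.01]]
  ]
}}

```text
t: 16.1
tool_pos: [0.5133, 0.113, 0.1975]
tool_rot: [0.538, 1.501, -0.555]
contact_force: [1.0, 0.1, -1.7]
opening: 0.0203
```

Run:
```python
from h import *
a=where()
for cam in("top","side"):
    im=redpts(cam,3); cv2.imwrite(f"pics/{cam}5.png",im[:,:,::-1])
    hsv=cv2.cvtColor(im,cv2.COLOR_RGB2HSV); m=((hsv[...,1]>130)&(hsv[...,2]>50)&((hsv[...,0]<10)|(hsv[...,0]>170))).astype(np.uint8)
    n,l,st,ce=cv2.connectedComponentsWithStats(m)
    for i in range(1,n):
        if st[i,4]>8: print(cam,st[i],ce[i].round(1),ray(cam,ce[i],.078).round(4))
x=cv2.resize(cv2.imread("pics/top5.png")[130:230,180:280],None,fx=4,fy=4,interpolation=cv2.INTER_CUBIC)
y=cv2.resize(cv2.imread("pics/side5.png")[100:200,240:340],None,fx=4,fy=4,interpolation=cv2.INTER_CUBIC)
cv2.imwrite("pics/m5.png",np.hstack([x,y]))
```

```text
t 16.1 r 0.0517 pot ang 130.5 z 0.1975 yaw 50.0 lev [-0.    0.21  0.6 ] F [ 1.   0.1 -1.7] tq [ 0.01  0.01 -0.01]
top [   32   122   128   210 13067] [101.3 216.8] [0.4939 0.3392 0.078 ]
top [    9   132   119   268 10528] [ 59.  319.5] [0.3041 0.4084 0.078 ]
top [214 134  21  24 135] [225.7 145.4] [0.63   0.1069 0.078 ]
top [ 44 318  67   6  74] [ 76.5 320.1] [0.3032 0.3757 0.078 ]
side [252  94   9   3  21] [256.3  94.8] [0.5986 0.2979 0.078 ]
side [295 123  12   4  12] [300.5 124.8] [0.6173 0.1174 0.078 ]
side [307 125  10   9  53] [312.5 128.6] [0.6317 0.0895 0.078 ]
side [   0  254   85  106 1840] [ 45.1 320.7] [ 0.0454 -0.1296  0.078 ]
```

View pics/m5.png

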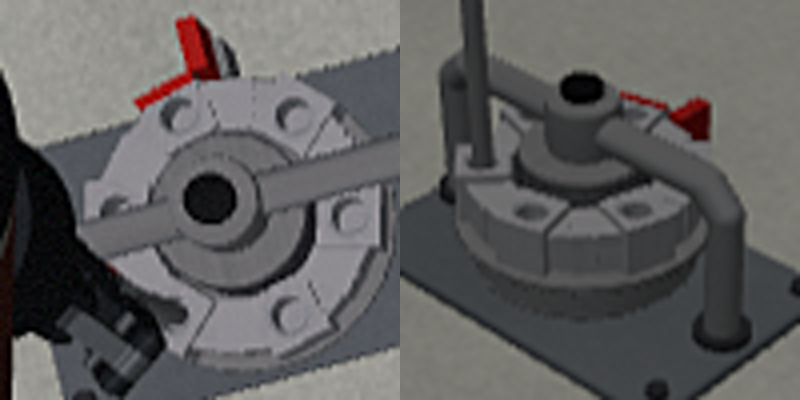

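In the top panel the red lug's hole is at (180,115) and the opposite hole at (292,315), which puts the lug about 14.6° short of the pointer. I'll push most of that, then measure with code.

```bash
cat > fit.py <<'E'
from h import *
from scipy.ndimage import map_coordinates
from scipy.optimize import minimize
def score(g,cam,p,ks):
    cx,cy,j=p; z=.087-.00191*j; s=0
    c=calibration(cam); Wi=np.linalg.inv(c2w(cam)); t=np.arange(0,2*np.pi,.15)
    for k in ks:
        a=3.6-j+k*np.pi/3+np.radians(PSI)
        P=np.stack([cx+.055*np.cos(a)+.0085*np.cos(t),cy+.055*np.sin(a)+.0085*np.sin(t),np.full_like(t,z),np.ones_like(t)])
        q=Wi@P; u=c["fx"]*q[0]/q[2]+c["cx"]; v=c["fy"]*q[1]/q[2]+c["cy"]
        s+=map_coordinates(g,[v,u],order=1).mean()
    return s/len(ks)
def fit(im,cam,j0,ks,c0=C):
    gr=cv2.GaussianBlur(cv2.cvtColor(im,cv2.COLOR_RGB2GRAY).astype(np.float32),(0,0),.7)
    g=np.hypot(cv2.Sobel(gr,cv2.CV_32F,1,0),cv2.Sobel(gr,cv2.CV_32F,0,1))
    best=max(((score(g,cam,(c0[0]+dx,c0[1]+dy,j0+dj),ks),c0[0]+dx,c0[1]+dy,j0+dj) for dx in np.arange(-.005,.0051,.001) for dy in np.arange(-.005,.0051,.001) for dj in np.arange(-.15,.151,.015)))
    r=minimize(lambda p:-score(g,cam,p*[.001,.001,.015],ks),np.array(best[1:])/[.001,.001,.015],method="Nelder-Mead")
    return r.x*[.001,.001,.015],-r.fun
E
python3 - <<'E'
from fit import *
where(); arc(118,3,r=.0535,z=.196)
rd=lambda n: np.ascontiguousarray(cv2.imread(n)[:,:,::-1])
# k: 0 red; pot angle 206-.. choose the holes not hidden
print("top0",fit(rd("pics/top0.png"),"top",.05,[0,2,3,5]))
print("top0 all fewer",fit(rd("pics/top0.png"),"top",.05,[0,3,5]))
print("side0",fit(rd("pics/side0.png"),"side",.05,[0,1,4,5]))
print("top2",fit(rd("pics/top2.png"),"top",1.57,[2,3,4,5]))
print("side2",fit(rd("pics/s2.png"),"side",1.57,[1,2]))
print("top5",fit(rd("pics/top5.png"),"top",3.345,[0,5,4,3]))
print("side5",fit(rd("pics/side5.png"),"side",3.345,[3,4]))
E
```

```text
t 16.4 r 0.0518 pot ang 130.6 z 0.1976 yaw 49.8 lev [-0.    0.22  0.59] F [ 0.3 -0.  -2.2] tq [-0.06  0.01  0.01]
[0.0005, 0.0038, -0.0008, 2.4, 0.07, 0.2]
[0.0005, 0.0038, -0.0007, 2.4, 0.07, 0.2]
[0.0005, 0.0039, -0.0006, 2.4, 0.07, 0.2]Traceback (most recent call last):
  File "<stdin>", line 5, in <module>
  File "fit.py", line 16, in fit
    best=max(((score(g,cam,(c0[0]+dx,c0[1]+dy,j0+dj),ks),c0[0]+dx,c0[1]+dy,j0+dj) for dx in np.arange(-.005,.0051,.001) for dy in np.arange(-.005,.0051,.001) for dj in np.arange(-.15,.151,.015)))
  File "fit.py", line 16, in <genexpr>
    best=max(((score(g,cam,(c0[0]+dx,c0[1]+dy,j0+dj),ks),c0[0]+dx,c0[1]+dy,j0+dj) for dx in np.arange(-.005,.0051,.001) for dy in np.arange(-.005,.0051,.001) for dj in np.arange(-.15,.151,.015)))
               ~~~~~^^^^^^^^^^^^^^^^^^^^^^^^^^^^^^^^^^^^
  File "fit.py", line 6, in score
    c=calibration(cam); Wi=np.linalg.inv(c2w(cam)); t=np.arange(0,2*np.pi,.15)
ValueError: time passes only in moves, steps and waits
```

```bash
python3 - <<'E'
s=open("h.py").read(); s=s.replace("def T():","from functools import lru_cache\ncalibration=lru_cache(None)(calibration)\ndef T():",1); open("h.py","w").write(s)
E
python3 - <<'E'
from fit import *
rd=lambda n: np.ascontiguousarray(cv2.imread(n)[:,:,::-1])
for n,cam,j,ks in(("top0","top",.05,[0,2,3,5]),("top0","top",.05,[0,3,5]),("side0","side",.05,[0,1,4,5]),("top2","top",1.57,[2,3,4,5]),("s2","side",1.57,[1,2]),("top5","top",3.345,[0,5,4,3]),("side5","side",3.345,[3,4])):
    r=fit(rd(f"pics/{n}.png"),cam,j,ks); print(n,ks,r[0].round(4),round(r[1],1))
E
```

```text
top0 [0, 2, 3, 5] [0.5568 0.0821 0.045 ] 117.6
top0 [0, 3, 5] [0.5567 0.0819 0.0473] 119.7
side0 [0, 1, 4, 5] [0.555  0.0797 0.0394] 107.4
top2 [2, 3, 4, 5] [0.5572 0.0825 1.5477] 136.4
s2 [1, 2] [0.5638 0.0886 1.5306] 133.0
top5 [0, 5, 4, 3] [0.5626 0.0899 3.4936] 143.0
side5 [3, 4] [0.5612 0.0914 3.3129] 141.3
```

>>> {"api": "arm_command", "payload": {
  "plan": [
    [[0.0005,0.0042,-0.0008,2.4,0,0.2,0.01],[0.0005,0.0042,-0.0007,2.4,0,0.2,0.01],[0.0005,0.0042,-0.0006,2.4,0,0.2,0.01],[0,0,0,0,0,0,0.01],[0,0,0,0,0,0,0.01]]
  ]
}}

```text
t: 16.82
tool_pos: [0.5194, 0.1214, 0.1968]
tool_rot: [0.641, 1.467, -0.653]
contact_force: [-0.1, -0.3, -2.8]
opening: 0.0205
```

Run:
```python
from fit import *
where()
for cam,sets in(("top",([0,5,4,3],[0,5,4])),("side",([3,4],))):
    im=redpts(cam,3); cv2.imwrite(f"pics/{cam}6.png",im[:,:,::-1])
    for ks in sets:
        r=fit(im,cam,3.53,ks); print(cam,ks,r[0].round(4),round(r[1],1))
arc(115.6,1,r=.0535)
```

```text
t 16.82 r 0.0525 pot ang 119.1 z 0.1968 yaw 42.5 lev [-0.    0.43  0.27] F [-0.1 -0.3 -2.8] tq [0.04 0.03 0.06]
top [0, 5, 4, 3] [0.5699 0.0867 3.5932] 142.8
top [0, 5, 4] [0.5737 0.0875 3.6711] 148.3
side [3, 4] [0.5627 0.0896 3.4884] 140.2
[0.0, 0.0033, -0.001, 2.2, 0.43, 0.27]
```

```bash
cat >> fit.py <<'E'
def fitj(im,cam,ks,lo,hi,c0=(.557,.0823)):
    gr=cv2.GaussianBlur(cv2.cvtColor(im,cv2.COLOR_RGB2GRAY).astype(np.float32),(0,0),.7)
    g=np.hypot(cv2.Sobel(gr,cv2.CV_32F,1,0),cv2.Sobel(gr,cv2.CV_32F,0,1))
    return tuple(np.round(max((score(g,cam,(c0[0]+dx,c0[1]+dy,j),ks),j,c0[0]+dx,c0[1]+dy) for j in np.arange(lo,hi,.005) for dx in(-.001,-.0005,0,.0005,.001) for dy in(-.001,-.0005,0,.0005,.001)),4))
E
python3 - <<'E'
from fit import *
rd=lambda n: np.ascontiguousarray(cv2.imread(n)[:,:,::-1])
for n,lo,hi in(("top2",1.4,1.7),("top5",3.2,3.7),("top6",3.3,3.8)):
    for ks in([0,5,3],[0,5,4,3],[5,3],[0],[5],[3]) if n!="top2" else ([2,3,4,5],[2,3]): print(n,ks,fitj(rd(f"pics/{n}.png"),"top",ks,lo,hi))
E
```

```text
top2 [2, 3, 4, 5] (np.float64(136.1508), np.float64(1.545), np.float64(0.557), np.float64(0.0823))
top2 [2, 3] (np.float64(131.015), np.float64(1.555), np.float64(0.5575), np.float64(0.0828))
top5 [0, 5, 3] (np.float64(124.4288), np.float64(3.335), np.float64(0.557), np.float64(0.0823))
top5 [0, 5, 4, 3] (np.float64(116.4832), np.float64(3.34), np.float64(0.557), np.float64(0.0823))
top5 [5, 3] (np.float64(126.566), np.float64(3.335), np.float64(0.557), np.float64(0.0823))
top5 [0] (np.float64(123.24), np.float64(3.34), np.float64(0.558), np.float64(0.0833))
top5 [5] (np.float64(136.5561), np.float64(3.355), np.float64(0.5575), np.float64(0.0833))
top5 [3] (np.float64(117.7807), np.float64(3.34), np.float64(0.5575), np.float64(0.0823))
top6 [0, 5, 3] (np.float64(120.7807), np.float64(3.535), np.float64(0.5575), np.float64(0.0823))
top6 [0, 5, 4, 3] (np.float64(118.5153), np.float64(3.535), np.float64(0.5575), np.float64(0.0823))
top6 [5, 3] (np.float64(122.5342), np.float64(3.535), np.float64(0.5575), np.float64(0.0823))
top6 [0] (np.float64(121.4699), np.float64(3.525), np.float64(0.5565), np.float64(0.0813))
top6 [5] (np.float64(125.3147), np.float64(3.55), np.float64(0.558), np.float64(0.0828))
top6 [3] (np.float64(119.9094), np.float64(3.515), np.float64(0.557), np.float64(0.0833))
```

Run:
```python
from fit import *
im=cv2.imread("pics/top0.png"); g=cv2.GaussianBlur(cv2.cvtColor(im,cv2.COLOR_BGR2GRAY),(0,0),1.0).astype(np.float32)
c=(.557,.0823); psi=np.radians(14.8)
for ax,s in((0,1),(0,-1),(1,1),(1,-1)):   # edge at x=±.075 or y=±.12
    pts=[]
    for t in np.linspace(-.1,.1,41)*(1 if ax==0 else .6):
        prof=[];L=np.linspace(-.012,.012,49)
        for d in L:
            x,y=((s*.075+s*d),t) if ax==0 else (t,s*.12+s*d)
            P=[c[0]+x*np.cos(psi)-y*np.sin(psi),c[1]+x*np.sin(psi)+y*np.cos(psi),.01]
            prof.append(map_coordinates(g,[[proj("top",P)[1]],[proj("top",P)[0]]],order=1)[0])
        i=np.argmax(np.gradient(prof)); 
        if np.gradient(prof)[i]>1.0: pts.append((t,L[i]))
    pts=np.array(pts)
    for _ in range(4):
        k=np.polyfit(*pts.T,1); e=np.abs(np.polyval(k,pts[:,0])-pts[:,1]); pts=pts[e<max(.0008,2*e.std())]
    print(ax,s,len(pts),"offset mm",(k[1]*1e3).round(2),"psi",np.degrees(psi+ (-1 if ax==0 else 1)*s*k[0]).round(2),e.std().round(5))
```

```text
0 1 19 offset mm 0.17 psi 15.45 0.00029
0 -1 40 offset mm 0.23 psi 15.49 0.00021
1 1 25 offset mm -0.63 psi 15.56 0.00018
1 -1 41 offset mm 0.71 psi 15.51 0.0002
```

The plate edges give a pot yaw of 15.5°, consistent on all four sides, so the ring is at about 3.55 and needs about 2.8° more.

>>> {"api": "arm_command", "payload": {
  "plan": [
    [[0,0.0016,-0.0004,1.2,0.2,0.2,0.01],[0,0.0015,-0.0003,1.2,0.2,0.1,0.01],[0,0,0,0,0,0,0.01],[0,0,0,0,0,0,0.01]]
  ]
}}

```text
t: 17.45
tool_pos: [0.5209, 0.1228, 0.1966]
tool_rot: [0.682, 1.46, -0.686]
contact_force: [-0.5, -1.4, -2.2]
opening: 0.0202
```

```bash
sed -i 's/PSI=14.6/PSI=15.5/' h.py
python3 - <<'E'
from fit import *
where()
im=redpts("top",3); cv2.imwrite("pics/top7.png",im[:,:,::-1])
rd=lambda n: np.ascontiguousarray(cv2.imread(n)[:,:,::-1])
for ks in([0,5,3],[0,5,4,3],[5,3]): print(ks,fitj(rd("pics/top6.png"),"top",ks,3.4,3.8),fitj(im,"top",ks,3.4,3.8))
E
```

```text
t 17.45 r 0.0525 pot ang 116.0 z 0.1966 yaw 39.8 lev [-0.    0.09  0.14] F [-0.5 -1.4 -2.2] tq [-0.21  0.14 -0.02]
[0, 5, 3] (np.float64(120.7831), np.float64(3.55), np.float64(0.5575), np.float64(0.0823)) (np.float64(120.8907), np.float64(3.59), np.float64(0.557), np.float64(0.0823))
[0, 5, 4, 3] (np.float64(118.5313), np.float64(3.55), np.float64(0.5575), np.float64(0.0823)) (np.float64(118.9463), np.float64(3.59), np.float64(0.5575), np.float64(0.0823))
[5, 3] (np.float64(122.5111), np.float64(3.55), np.float64(0.5575), np.float64(0.0823)) (np.float64(124.76), np.float64(3.585), np.float64(0.557), np.float64(0.0823))
```

>>> {"api": "arm_command", "payload": {
  "plan": [
    [[0.0015,0.0007,0,0,0.05,0.1,0.01],[0.0015,0,0,0,0,0,0.01],[0,0,0,0,0,0,0.01],[0,0,0,0,0,0,0.01]]
  ]
}}

```text
t: 17.93
tool_pos: [0.5212, 0.1233, 0.1934]
tool_rot: [0.683, 1.46, -0.685]
contact_force: [-0.9, -1.3, -1.2]
opening: 0.0199
```

Run:
```python
from fit import *
where()
im=redpts("top",3)
for ks in([0,5,3],[0,5,4,3],[5,3]): print(ks,fitj(im,"top",ks,3.4,3.8))
```

```text
t 17.93 r 0.0527 pot ang 115.4 z 0.1934 yaw 39.8 lev [-0.    0.03  0.05] F [-0.9 -1.3 -1.2] tq [-0.31  0.13  0.  ]
[0, 5, 3] (np.float64(126.2549), np.float64(3.61), np.float64(0.557), np.float64(0.0823))
[0, 5, 4, 3] (np.float64(123.2347), np.float64(3.61), np.float64(0.5575), np.float64(0.0823))
[5, 3] (np.float64(130.06), np.float64(3.61), np.float64(0.557), np.float64(0.0823))
```

The ring reads about 3.60–3.61, so I'll let go and retreat upward.

>>> {"api": "arm_command", "payload": {
  "plan": [
    [[0,0,0,0,0,0,0.03],[0,0,0,0,0,0,0.04],[0,0,0,0,0,0,0.06],[0,0,0,0,0,0,0.0854],[0,0,0,0,0,0,0.0854],[0,0,0,0,0,0,0.0854],[0,0,0,0,0,0,0.0854]]
  ],
  "squeeze": 20
}}

```text
t: 18.67
tool_pos: [0.5236, 0.1247, 0.1967]
tool_rot: [0.688, 1.455, -0.679]
contact_force: [-0.6, 0.9, 0.5]
opening: 0.0855
```

Run:
```python
from fit import *
where(); print(ctrl.get_obs()["opening"])
save("wrist","wr8"); print([(d["conf"],w("wrist",d["at"]).round(4)) for d in mark_of("wrist","bar")],[(d["conf"],w("wrist",d["at"]).round(4)) for d in search_frame("wrist","bar")])
im=redpts("top",3)
for ks in([0,5,3],[5,3]): print(ks,fitj(im,"top",ks,3.4,3.8))
```

```text
t 18.67 r 0.0522 pot ang 112.4 z 0.1967 yaw 39.8 lev [ 0.    0.13 -0.41] F [-0.6  0.9  0.5] tq [-0.01 -0.05 -0.03]
0.08549297296410678
[(0.72, array([0.5187, 0.1237, 0.0511]))] []
[0, 5, 3] (np.float64(126.4163), np.float64(3.61), np.float64(0.557), np.float64(0.0823))
[5, 3] (np.float64(130.549), np.float64(3.61), np.float64(0.557), np.float64(0.0823))
```

>>> {"api": "arm_command", "payload": {
  "plan": [
    [[-0.01,0,0,0,0,0,0.0854],[-0.02,0,0,0,0,0,0.0854],[-0.025,0,0,0,0,0,0.0854],[-0.03,0,0,0,0,0,0.0854],[-0.03,0,0,0,0,0,0.0854],[-0.02,0,-0.01,0,0,0,0.0854],[0,0,-0.03,0,0,0,0.0854],[0,0,-0.03,0,0,0,0.0854],[0,0,-0.03,0,0,0,0.0854],[0,0,0,0,0,0,0.0854]]
  ]
}}

```text
t: 19.8
tool_pos: [0.4566, 0.2025, 0.3449]
tool_rot: [0.694, 1.453, -0.68]
contact_force: [0.1, 0.4, -0.4]
opening: 0.0857
```

Run:
```python
from fit import *
where()
im=redpts("top",3); s=save("side","s9")
for ks in([0,5,3],[0,1,3,5],[5,3],[0]): print(ks,fitj(im,"top",ks,3.4,3.8))
for cam in("top","side"):
    for th in("bar","rod"): print(cam,th,[(d["conf"],w(cam,d["at"]).round(4)) for d in mark_of(cam,th)])
x=cv2.resize(im[110:240,170:310,::-1],(400,371),interpolation=cv2.INTER_CUBIC); y=cv2.resize(s[70:330,170:450,::-1],(400,371),interpolation=cv2.INTER_CUBIC)
cv2.imwrite("pics/m9.png",np.hstack([x,y]))
```

```text
t 19.8 r 0.1549 pot ang 114.3 z 0.3449 yaw 39.5 lev [ 0.   0.1 -0.6] F [ 0.1  0.4 -0.4] tq [ 0.01 -0.01 -0.05]
[0, 5, 3] (np.float64(108.4299), np.float64(3.61), np.float64(0.557), np.float64(0.0823))
[0, 1, 3, 5] (np.float64(111.2795), np.float64(3.61), np.float64(0.557), np.float64(0.0823))
[5, 3] (np.float64(111.9439), np.float64(3.61), np.float64(0.557), np.float64(0.0823))
[0] (np.float64(105.418), np.float64(3.62), np.float64(0.558), np.float64(0.0833))
top bar [(0.6, array([0.5209, 0.1225, 0.0548]))]
top rod [(0.56, array([ 0.5653, -0.2726,  0.0086]))]
side bar [(0.86, array([0.5189, 0.1283, 0.0557]))]
side rod [(0.77, array([ 0.5642, -0.2704,  0.013 ]))]
```

View pics/m9.png

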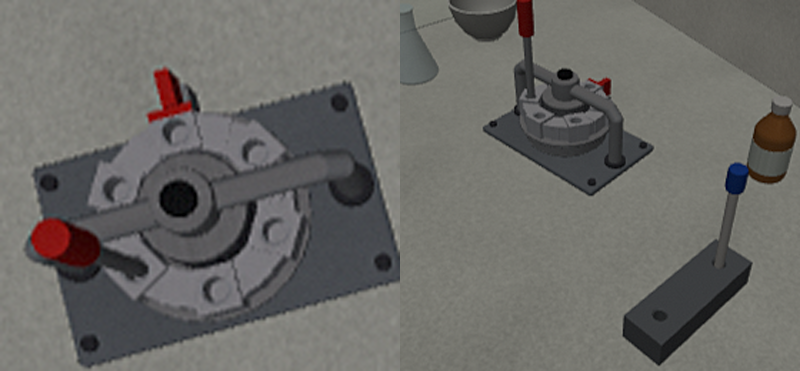

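The red lug at (170,113) stands at the pointer at (165,90). The bar stands free in its hole at (140,268), and the rod is still in the stand at (722,262). I'm handing it in.

```bash
python3 -c "
from station import finish_job
print(finish_job())"
```

```text
the job is handed in; nothing more can be done
None
```

The locking ring is screwed shut and the job is handed in. The red-edged lug is at the pointer, the bar is left standing in the last hole with the gripper off it, and the rod is still in its stand.

**What I did:** I stood the bar in the red lug's hole and pushed the ring clockwise from about 0.05 to 1.55 rad, close to the pipe. I then lifted the bar out, moved it to the hole two lugs round, and pushed on to the pointer. After that I let go and backed the arm away.

**Last checks:**
- **Ring angle:** a fit to the holes in the top view gave about 3.61 rad against the closed value of 3.6. It read the same before release, after release and after the arm had moved away.
- **Bar:** the bar finder put its foot at about 55 mm high, which is the bottom of the hole.
- **Rod:** it was found where it started, to within a few mm.
- **Force and time:** force readings stayed at a few N at every check. The arm had finished moving by about 20 s.

**Disagreements:**
- **Pot position and yaw:** the first estimates differed by 3–4 mm between cameras, and my first yaw of 14.6° was off. The base plate's edges gave 15.5°, which I used for the final alignment.
- **Ring fits:** side-view fits, and top-view fits that left the ring's centre free, gave unreliable angles. The final figure rests on the top view with the centre held to within 1 mm.

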